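# Sweep finished blanks off the lapping plate into the catch tray

### The arm

A 7-joint arm with a two-finger parallel gripper is mounted at the origin on the work surface. World frame = base frame: x ahead of the robot, y to its left, z up, the work surface at z = 0. Lengths are in m, angles in rad, forces in N, time in s.
With the tool pointing down it reaches from about 0.425 to 0.925 m from the base axis. Payload 6.8 kg.
Tool frame: the origin (TCP) lies on the centre line of the jaws, within the pads' length; the fingertips stand 14 mm ahead of it and the grasp point (between the pads) lies 5 mm behind it (r.nose_length is the distance from the TCP to the fingertips, in m); z points along the fingers, y is the direction in which the jaws open and shut (so a half turn about z gives the same grasp; the last joint's range is limited). The gripper opens to 85 mm and grips with 20 to 120 N. Pads are 22 mm wide; open, the fingers measure 114 mm over their backs; the gripper's body (76 mm by 85 mm) begins 54 mm behind the grasp point. The pads swing forward as they close: fully open they stand 13 mm farther back than shut.
Start: joints at [1.242, 0.477, 0.022, 1.555, -0.011, 1.109, -0.083], TCP at [0.148, -0.659, 0.245] pointing down, gripper open.
Joint ranges: [-2.96, 2.96], [-0.34, 2.1], [-1.41, 1.46], [0.24, 2.44], [-1.37, 4.51], [0.17, 1.92], [-2.96, 2.96]. Speed limits (rad/s): [2.39, 2.39, 3.14, 3.14, 3.14, 3.14, 3.14].

### API

Orientations are given as a rotation vector (axis times angle).
In Python, from bench import r, imaging, look_for, outline_of gives the robot as it stands. The module is installed in compiled form; this text tells all that it offers.
- The arm moves only by the tool carry_out, never from a script. Its arguments are lists of equal length, an entry for each row: "offset": the shift along the tool's x, y, z as a fraction of full scale, a list of three; "turn": the turn, a rotation vector about the tool's x, y, z as a fraction of full scale, a list of three. A call has 1 to 8 rows; each row is the pose to reach, as a shift and turn from the pose commanded when the call began, along the tool's axes at that moment; what a row does not reach only later rows make up. Full scale, the value 1, is 0.5 m for a shift and 1.5 rad for a turn. A row lasts 1/10 s, in which the tool goes at most 50 mm and 8.59 degrees, less where a joint would pass 70% of its speed; a pose out of reach is approached as far as the arm can. A call with a number of a shift or a turn outside -1 to 1 is refused whole. A call with a gripper value outside its range is refused whole. "hand" is the closure, from 0 (fully open) to 1 (shut), set as the call begins (left out, the last holds). The fingers move at their own pace and stop on an object; "force" is the grip in N (left out, the last holds). Time passes only in rows, so rows that repeat a pose let the fingers close. It gives the time, the measured TCP pose, the force and the opening at its end, in the units of the state.
- r.get_obs(): the state, without advancing time (a new reading comes with each control period).
- imaging.grab_frame(name): name is "scene" or "top" or "wrist"; returns a dict with "pixels" (384x512x3 uint8, red, green, blue), "fx", "fy", "cx", "cy" (pixels), "k1" (the pictures are not rectified: a ray, as slopes to the right and down, at radius r is drawn at 1 + k1 r^2 times it, then the intrinsics apply), "R" (3x3) and "t" (3): a world point X has camera coordinates R X + t. Camera axes: x right, y down, z forward; pixel columns grow to the right and rows downward; lengths in m; the calibration is good to about 2 mm. A picture is of the moment at which its call begins. There is no depth.
- r.hand_in(): hands the job in, once; it reports no verdict.
Trained networks look in the newest picture that a camera, given by its name, has taken for a name from the list of things; names that differ only in an ending like _2 or _b are one class to them, and where a whole thing is asked for, a point or a joint stands for the part that bears it (a point fixed in the world has none). Each returns a list of dicts, best first, with "score" (0 to 1); they miss things now and then, are a little off and sometimes report something else, mostly with a low value. They report only what shows in the picture. A call takes as long as a camera call. They do not tell look-alikes from the thing itself.
- look_for(query, camera): "xyz" ([x, y, z] in m, in the coordinates of the camera as it stood for that picture, good to about 4 mm: the middle of the surface that is visible of it).
- outline_of(query, camera): "region" (384x512 bool, what is visible of it).
The state is a dict: "clock": time; "joints": joint angles; "qvel": joint speeds; "tau": joint torques, N m; "tcp_pos": TCP position; "orientation": TCP orientation; "contact_force": force on the tool from outside, world axes, zero at the start; "moment": the same for the moment, N m; "grip_width": finger opening in m.
Only numpy, scipy, OpenCV 4.12 (cv2) and the standard library are available. Lean on these libraries where they do the work, as an engineer would, in place of code of your own. Each camera call takes 0.05 s, during which the arm holds its last target. There are 200 camera calls.

### The job

Sweep the three finished steel blanks across the round lapping plate with your fingertips, out through the gap in its guard and over the lip, so that all three drop into the catch tray. Only push them along the plate: do not pick up, lift or carry them, and let none fall onto the bench. Leave the dressing stone that stands on the plate, and the jar and the wrench on the bench, where they are.

Things in the scene. Friction and masses are not known exactly. Their poses are not given: they have to be found in the camera images.
- lapper: the lapping machine, switched off, bolted down: a round, white-topped plate that does not turn, 85 mm above the bench, with a thin guard ring round it (see plate) and a steel catch tray at one side. Origin on the bench under the plate's centre; x points level from there through the middle of the guard's gap to the tray, y across, z up
- plate (a point): centre of the plate's top, 85 mm above the bench; axes as the machine's. The guard round it is an upright ring, inner radius 130 mm, 4 mm thick, its top 18 mm above the plate. Its only gap is centred on +x, 130 mm wide between straight cheeks (inner faces at y = +-65 mm, as high as the guard) that run out to the lip's edge
- lip (a point): middle of the outer edge of the lip, a level tongue 138 mm wide, flush with the plate (within 0.5 mm), over which the blanks drop; 145 mm from the plate's centre along +x; axes as the machine's
- tray (a point): centre of the tray's inner floor, 4 mm above the bench, 197 mm from the plate's centre; axes as the machine's. The open tray is 116 mm (x) by 172 mm (y) inside, walls 4 mm thick, rim 45 mm above the bench (40 mm below the lip); its near wall lies under the lip, 8 mm behind the edge
- blank0: a finished rectangular steel blank, 36 x 24 mm and 12 mm thick, about 80 g, lying flat on the plate at any yaw; origin at its centre (6 mm above the plate while it lies there), x along its 36 mm side, z its thickness
- blank1: a finished rectangular steel blank, 36 x 24 mm and 12 mm thick, about 80 g, lying flat on the plate at any yaw; origin at its centre (6 mm above the plate while it lies there), x along its 36 mm side, z its thickness
- blank2: a finished rectangular steel blank, 36 x 24 mm and 12 mm thick, about 80 g, lying flat on the plate at any yaw; origin at its centre (6 mm above the plate while it lies there), x along its 36 mm side, z its thickness
- stone: a dressing stone, a plain grey block 25 x 45 mm and 30 mm high, about 120 g, standing loose on the plate on the side away from the gap; to be left there. Origin at the centre of its underside, x along its 25 mm side, y along its 45 mm side
- jar: a small closed jar of amber glass, 56 mm across and 60 mm high, loose on the bench beside the machine; to be left there. Origin at the centre of its underside
- wrench: a steel wrench 160 mm long, lying loose on the bench beside the machine; to be left there. Origin under its middle, x along its length
Not all that is in view belongs to the job. Leave any blue look-alike of the blank1 alone. Leave any brown look-alike of the blank2 alone.

How it is judged:
At the end, for the whole second after the job is handed in: all three blanks lie at rest in the catch tray (centres inside its inner walls and less than 65 mm above the bench); the stone has moved less than 15 mm, the jar and the wrench less than 20 mm (x of blank0 in the frame of tray between -0.06 and 0.06 m and y of blank0 in the frame of tray between -0.088 and 0.088 m and height (world z) of each of blank0, blank1, blank2 below 0.065 m and linear speed of each of blank0, blank1, blank2 below 0.02 m/s and x of blank1 in the frame of tray between -0.06 and 0.06 m and y of blank1 in the frame of tray between -0.088 and 0.088 m and x of blank2 in the frame of tray between -0.06 and 0.06 m and y of blank2 in the frame of tray between -0.088 and 0.088 m and distance of stone from where it was at the start of the episode below 0.015 m and distance of each of jar, wrench from where it was at the start of the episode below 0.02 m); the robot touches nothing.
It fails at once if a blank is picked up: its centre rises 17 mm or more above its height on the plate (height (world z) of any of blank0, blank1, blank2 above 0.108 m).
It fails at once if a blank is carried out over the tray: its centre is 35 mm past the lip's edge and still at plate height ((x of blank0 in the frame of lip above 0.035 m and height (world z) of blank0 above 0.087 m) or (x of blank1 in the frame of lip above 0.035 m and height (world z) of blank1 above 0.087 m) or (x of blank2 in the frame of lip above 0.035 m and height (world z) of blank2 above 0.087 m)).
It fails at once if a blank falls onto the bench outside the tray ((height (world z) of blank0 below 0.065 m and not (x of blank0 in the frame of tray between -0.06 and 0.06 m and y of blank0 in the frame of tray between -0.088 and 0.088 m and height (world z) of blank0 below 0.065 m)) or (height (world z) of blank1 below 0.065 m and not (x of blank1 in the frame of tray between -0.06 and 0.06 m and y of blank1 in the frame of tray between -0.088 and 0.088 m and height (world z) of blank1 below 0.065 m)) or (height (world z) of blank2 below 0.065 m and not (x of blank2 in the frame of tray between -0.06 and 0.06 m and y of blank2 in the frame of tray between -0.088 and 0.088 m and height (world z) of blank2 below 0.065 m))).
It fails at once if the stone is shifted 15 mm or more, or knocked over (distance of stone from where it was at the start of the episode above 0.015 m or angle between stone's own z axis and vertical above 0.5 rad).
It fails at once if the jar or the wrench is shifted 20 mm or more (distance of any of jar, wrench from where it was at the start of the episode above 0.02 m).
It also fails if it takes over 72 s, if anything falls off the work surface, if the arm or the gripper's body presses on something with over 40 N, if the wrist force passes 120 N, or if a joint passes its speed limit or range.

## Working session

There is one attempt and no reset: what is moved stays moved. The work goes in short steps, Python scripts to look and compute and a tool call to move; the robot and the scene stay as the last step left them, time stands still between calls to the robot, and variables do not carry over. Pictures are saved under pics/ and viewed, about 8 in all and at most 12, crops included, and the job is handed in when it is done.

Besides the shell and the picture viewer there is one more tool, called after "Emit:" by a JSON object that holds its "name" and its "arguments", one argument or row to a line. carry_out: Moves the arm, as the interface text tells. Shift numbers are shares of 0.5 m and turn numbers shares of 1.5 rad, none past 1 either way. Its arguments: {"type":"object","properties":{"offset":{"type":"array","items":{"type":"array","items":{"type":"number","minimum":-1,"maximum":1}}},"turn":{"type":"array","items":{"type":"array","items":{"type":"number","minimum":-1,"maximum":1}}},"hand":{"type":"number"},"force":{"type":"number"}},"required":["offset","turn"]}

```bash
mkdir -p pics; cat > h.py <<'E'
import numpy as np, cv2
from bench import r, imaging, look_for, outline_of
def K(f): return np.array([[f["fx"],0,f["cx"]],[0,f["fy"],f["cy"]],[0,0,1.]]), np.array([f["k1"],0,0,0.])
def grab(n,save=None):
    f=imaging.grab_frame(n); f["R"]=np.array(f["R"]); f["t"]=np.array(f["t"])
    if save: cv2.imwrite("pics/"+save,f["pixels"][:,:,::-1])
    return f
def proj(f,X):
    k,d=K(f); return cv2.projectPoints(np.array(X,float).reshape(-1,3),cv2.Rodrigues(f["R"])[0],f["t"],k,d)[0].reshape(-1,2)
def back(f,uv,z):
    k,d=K(f); p=cv2.undistortPointsIter(np.array(uv,float).reshape(-1,1,2),k,d,None,None,(3,50,1e-9)).reshape(-1,2)
    D=np.c_[p,np.ones(len(p))]@f["R"]; C=-f["R"].T@f["t"]
    return C+D*((z-C[2])/D[:,2])[:,None]
E
python3 - <<'E'
from h import *
a=grab("top");b=grab("scene")
cv2.imwrite("pics/a.png",cv2.resize(np.vstack([a["pixels"],b["pixels"]])[:,:,::-1],None,fx=.78,fy=.78,interpolation=cv2.INTER_AREA))
for n,f in(("top",a),("scene",b)):
  print(n,-f["R"].T@f["t"],f["fx"])
  for q in["lapper","blank0","blank1","blank2","stone","jar","wrench"]:
    for d in look_for(q,n)[:5]:
        w=f["R"].T@(np.array(d["xyz"])-f["t"]); print(q,round(d["score"],2),w.round(3),proj(f,w).round().tolist())
print(r.get_obs())
E
```

```text
top [0.41314627 0.04473928 0.84778933] 438.21487189802485
lapper 0.68 [0.591 0.059 0.085] [[246.0, 173.0]]
blank0 0.69 [0.509 0.066 0.1  ] [[241.0, 218.0]]
blank0 0.62 [ 0.614 -0.016  0.092] [[288.0, 160.0]]
blank0 0.58 [0.413 0.286 0.013] [[124.0, 276.0]]
blank0 0.56 [0.574 0.038 0.101] [[257.0, 181.0]]
blank0 0.49 [0.326 0.122 0.012] [[211.0, 324.0]]
blank1 0.69 [0.509 0.066 0.1  ] [[241.0, 218.0]]
blank1 0.62 [ 0.614 -0.016  0.092] [[288.0, 160.0]]
blank1 0.58 [0.413 0.286 0.013] [[124.0, 276.0]]
blank1 0.56 [0.574 0.038 0.101] [[257.0, 181.0]]
blank1 0.49 [0.326 0.122 0.012] [[211.0, 324.0]]
blank2 0.69 [0.509 0.066 0.1  ] [[241.0, 218.0]]
blank2 0.62 [ 0.614 -0.016  0.092] [[288.0, 160.0]]
blank2 0.58 [0.413 0.286 0.013] [[124.0, 276.0]]
blank2 0.56 [0.574 0.038 0.101] [[257.0, 181.0]]
blank2 0.49 [0.326 0.122 0.012] [[211.0, 324.0]]
stone 0.69 [ 0.479 -0.026  0.109] [[296.0, 235.0]]
jar 0.9 [0.552 0.249 0.063] [[141.0, 197.0]]
wrench 0.87 [ 0.738 -0.067  0.004] [[309.0, 112.0]]
scene [ 0.85543431 -0.40962539  0.8642783 ] 418.3598346261856
lapper 0.86 [0.608 0.046 0.081] [[277.0
[... 1071 characters left out ...]
.082] [[284.0, 206.0]]
{'clock': 0.8, 'joints': array([ 1.24190887,  0.4769855 ,  0.02241406,  1.55537697, -0.01150325,
        1.10932586, -0.08309152]), 'qvel': array([ 0.00063599, -0.00178907,  0.00092371, -0.00223216,  0.0013486 ,
        0.00051565,  0.000397  ]), 'tau': array([-5.30126761e-05, -5.96268868e+01,  1.60577897e+00, -2.81534654e+01,
        1.23356993e-02,  1.39745796e-03,  1.76282600e-05]), 'tcp_pos': array([ 0.14782761, -0.65863527,  0.24532766]), 'orientation': array([3.12244341e+00, 3.46063665e-01, 2.60710223e-05]), 'contact_force': array([ 0.61226169, -0.5128835 , -0.64893794]), 'moment': array([-0.01732171,  0.00072647, -0.01425233]), 'grip_width': 0.08560223055865522}
```

View pics/a.png

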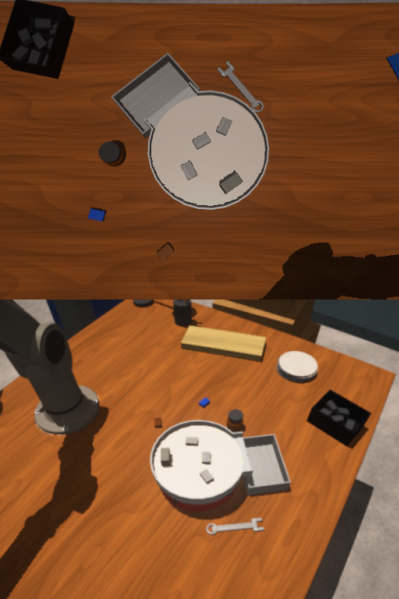

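```bash
python3 - <<'E'
from h import *
a=grab("top")
c=a["pixels"][90:290,150:400]
cv2.imwrite("pics/b.png",cv2.resize(c[:,:,::-1],None,fx=3,fy=3,interpolation=cv2.INTER_CUBIC))
E
```

```text
(no output)
```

View pics/b.png

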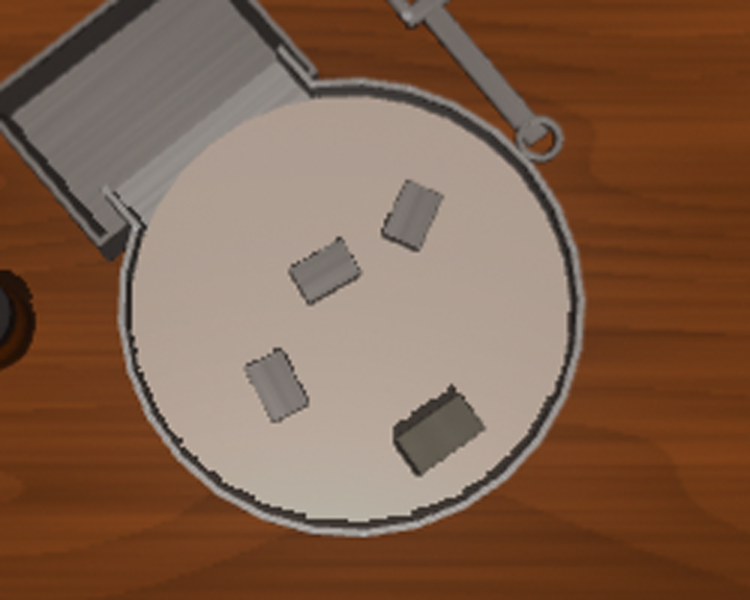

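Top crop (3×, origin 150,90): plate candidates for blanks are at full-image px (258,180), (287,161) and (242,218). The stone is at (296,233). The blue (124,276) and brown (211,324) pieces lie on the bench, and more grey pieces sit in a black bin top left. So the three grey ones on the plate are mine. The gap and tray are upper left, with cheek tips at crop (280,48) and (107,190).

```bash
python3 - <<'E'
from h import *
from scipy.optimize import least_squares
f=grab("top")
o=np.array([150,90]); P=lambda L:np.array(L)/3+o-1/3
img=f["pixels"]; hsv=cv2.cvtColor(img,cv2.COLOR_RGB2HSV)
# outer guard edge via hand points, z .103, r .134
ring=back(f,P([[120,310],[584,300],[360,535],[345,80],[450,101],[545,180],[550,425],[480,500],[240,505],[160,430],[128,250]]),.103)[:,:2]
s=least_squares(lambda p:np.hypot(*(ring-p[:2]).T)-p[2],[.57,.04,.134]);print("ring",s.x,s.fun.round(4))
tips=back(f,P([[281,48],[107,190]]),.103)[:,:2]; print("tips",tips,np.linalg.norm(tips[0]-tips[1]))
roots=back(f,P([[316,73],[144,228]]),.103)[:,:2]
c=s.x[:2]; d=tips.mean(0)-c; print("len",np.linalg.norm(d),"yaw",np.degrees(np.arctan2(*d[::-1])))
e=tips[1]-tips[0]; print("yaw from tips",np.degrees(np.arctan2(-e[0],e[1])))
yaw=np.arctan2(-e[0],e[1]); R=np.array([[np.cos(yaw),np.sin(yaw)],[-np.sin(yaw),np.cos(yaw)]])
print("tips in m",((tips-c)@R.T).round(3).tolist())
corners={"b_mid":[[289,268],[341,239],[361,270],[310,303]],"b_right":[[408,180],[443,196],[417,250],[382,235]],"b_low":[[245,368],[279,349],[308,404],[275,422]]}
for n,q in corners.items():
    w=back(f,P(q),.097)[:,:2]; m=w.mean(0); print(n,m.round(4),((m-c)@R.T).round(4),((w-c)@R.T).round(3).tolist())
w=back(f,P([[394,434],[456,390],[485,428],[419,475]]),.115)[:,:2];print("stone",w.mean(0),((w-c)@R.T).round(3).tolist())
print(r.nose_length)
E
```

```text
ring [0.558304   0.02080708 0.13355733] [ 0.0006 -0.0002  0.0002 -0.0003  0.      0.0004 -0.0008  0.0009 -0.0002
 -0.0007  0.    ]
tips [[0.71147279 0.06310719]
 [0.62350241 0.16434814]] 0.13412128201384912
len 0.143371174911576 yaw 40.399407948742365
yaw from tips 40.98806097695788
tips in m [[0.143, -0.069], [0.143, 0.066]]
b_mid [0.5772 0.0367] [ 0.0247 -0.0005] [[0.039, 0.015], [0.033, -0.02], [0.011, -0.016], [0.016, 0.019]]
b_right [ 0.6103 -0.0147] [ 0.016 -0.061] [[0.034, -0.073], [0.013, -0.082], [-0.001, -0.049], [0.019, -0.039]]
b_low [0.5092 0.0646] [-0.0084  0.0653] [[0.011, 0.072], [0.007, 0.05], [-0.028, 0.059], [-0.024, 0.08]]
stone [ 0.48117768 -0.02623691] [[-0.074, 0.035], [-0.078, -0.008], [-0.105, -0.006], [-0.1, 0.039]]
0.014
```

```bash
cat >> h.py <<'E'
from scipy.spatial.transform import Rotation as Ro
C0=np.array([.5583,.0208]); YAW=np.radians(40.6)
def m2w(p,z): 
    c,s=np.cos(YAW),np.sin(YAW); return np.array([C0[0]+c*p[0]-s*p[1],C0[1]+s*p[0]+c*p[1],z])
def plan(wps):
    """wps: (xm,ym,z,yaw_m deg); prints fractions from the current pose"""
    o=r.get_obs(); T=Ro.from_rotvec(o["orientation"]); 
    a=T.as_matrix()[:,0]; c,s=np.cos(YAW),np.sin(YAW); d=np.array(o["tcp_pos"][:2])-C0
    print("t",o["clock"],"m",np.round([c*d[0]+s*d[1],-s*d[0]+c*d[1],o["tcp_pos"][2]],4),"yaw",np.degrees(np.arctan2(a[1],a[0])-YAW).round(1),"w",round(o["grip_width"],4),"F",np.round(o["contact_force"],1))
    for x,y,z,w in wps:
        G=Ro.from_euler("z",YAW+np.radians(w))*Ro.from_euler("x",np.pi)
        print((x,y,z,w),"off",(T.inv().apply(m2w((x,y),z)-o["tcp_pos"])/.5).round(3).tolist(),"turn",((T.inv()*G).as_rotvec()/1.5).round(3).tolist())
E
python3 - <<'E'
from h import *
w=m2w((-.02,0),.2);print(w)
plan([(-.02,0,.2,0),(-.25,-.3,.24,0)])
E
```

```text
[0.54311457 0.00778452 0.2       ]
t 0.9 m [-0.7538 -0.2488  0.2453] yaw -28.0 w 0.0853 F [-0.2 -0.2 -0.7]
(-0.02, 0, 0.2, 0) off [1.063, -1.127, 0.091] turn [0.0, -0.0, -0.325]
(-0.25, -0.3, 0.24, 0) off [0.938, -0.382, 0.011] turn [0.0, -0.0, -0.325]
```

Emit:
{"name": "carry_out", "arguments": {
  "offset": [
    [0.53,-0.56,0.02],
    [0.53,-0.56,0.02],
    [0.53,-0.56,0.02],
    [0.53,-0.56,0.02],
    [0.53,-0.56,0.02],
    [0.53,-0.56,0.02],
    [0.53,-0.56,0.02],
    [0.53,-0.56,0.02]
  ],
  "turn": [
    [0,0,-0.325],
    [0,0,-0.325],
    [0,0,-0.325],
    [0,0,-0.325],
    [0,0,-0.325],
    [0,0,-0.325],
    [0,0,-0.325],
    [0,0,-0.325]
  ],
  "hand": 0.88
}}

```text
clock: 1.7
tcp_pos: [0.3466, -0.3244, 0.2356]
orientation: [2.945, 1.093, 0.001]
contact_force: [-0.4, 0.1, 0.3]
grip_width: 0.0099
```

```bash
python3 - <<'E'
from h import *
plan([(-.03,0,.18,0)])
E
```

```text
t 1.7 m [-0.3853 -0.1243  0.2356] yaw 0.1 w 0.0099 F [-0.4  0.1  0.3]
(-0.03, 0, 0.18, 0) off [0.711, -0.247, 0.112] turn [0.0, -0.0, 0.002]
```

Emit:
{"name": "carry_out", "arguments": {
  "offset": [
    [0.71,-0.247,0.11],
    [0.71,-0.247,0.11],
    [0.71,-0.247,0.11],
    [0.71,-0.247,0.11],
    [0.71,-0.247,0.11],
    [0.71,-0.247,0.11],
    [0.71,-0.247,0.11],
    [0.71,-0.247,0.11]
  ],
  "turn": [
    [0,0,0],
    [0,0,0],
    [0,0,0],
    [0,0,0],
    [0,0,0],
    [0,0,0],
    [0,0,0],
    [0,0,0]
  ]
}}

```text
clock: 2.5
tcp_pos: [0.5358, 0.0016, 0.1802]
orientation: [-2.944, -1.094, -0.003]
contact_force: [-0.5, -0.5, -0.4]
grip_width: 0.0103
```

```bash
python3 - <<'E'
from h import *
plan([(-.02,0,.112,0),(-.02,0,.103,0)])
f=grab("wrist","w1.png")
E
```

```text
t 2.5 m [-0.0296  0.      0.1802] yaw 0.2 w 0.0103 F [-0.5 -0.5 -0.4]
(-0.02, 0, 0.112, 0) off [0.019, 0.0, 0.137] turn [-0.0, -0.001, 0.002]
(-0.02, 0, 0.103, 0) off [0.019, 0.0, 0.155] turn [-0.0, -0.001, 0.002]
```

View pics/w1.png

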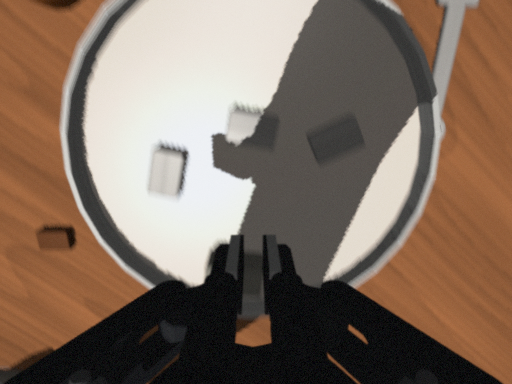

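Wrist view: mid blank (252,128), left (168,170), right (336,140). The stone (252,285) is well behind the fingers, which matches the measurements. I'll descend behind the middle blank.

Emit:
{"name": "carry_out", "arguments": {
  "offset": [
    [0.019,0,0.06],
    [0.019,0,0.12],
    [0.019,0,0.14],
    [0.019,0,0.155],
    [0.019,0,0.155]
  ],
  "turn": [
    [0,0,0],
    [0,0,0],
    [0,0,0],
    [0,0,0],
    [0,0,0]
  ]
}}

```text
clock: 3.05
tcp_pos: [0.5414, 0.0031, 0.1027]
orientation: [2.947, 1.089, -0.001]
contact_force: [-0.7, -0.7, -0.7]
grip_width: 0.0104
```

```bash
python3 - <<'E'
from h import *
plan([(.04,0,.103,0),(.10,0,.103,0),(.14,0,.103,0)])
E
```

```text
t 3.05 m [-0.0243 -0.0025  0.1027] yaw -0.1 w 0.0104 F [-0.7 -0.7 -0.7]
(0.04, 0, 0.103, 0) off [0.129, -0.005, -0.001] turn [-0.0, 0.0, -0.001]
(0.1, 0, 0.103, 0) off [0.249, -0.005, -0.001] turn [-0.0, 0.0, -0.001]
(0.14, 0, 0.103, 0) off [0.329, -0.005, -0.001] turn [-0.0, 0.0, -0.001]
```

Emit:
{"name": "carry_out", "arguments": {
  "offset": [
    [0.025,0,0],
    [0.05,0,0],
    [0.075,0,0],
    [0.1,-0.002,0],
    [0.125,-0.003,0],
    [0.15,-0.004,0],
    [0.175,-0.005,0],
    [0.2,-0.005,0]
  ],
  "turn": [
    [0,0,0],
    [0,0,0],
    [0,0,0],
    [0,0,0],
    [0,0,0],
    [0,0,0],
    [0,0,0],
    [0,0,0]
  ]
}}

```text
clock: 3.85
tcp_pos: [0.6166, 0.0713, 0.1027]
orientation: [-2.946, -1.09, 0.0]
contact_force: [-0.9, -1.0, 1.0]
grip_width: 0.0105
```

```bash
cat >> h.py <<'E'
def mach(n,q="blank0"):
    f=grab(n); c,s=np.cos(YAW),np.sin(YAW)
    for d in look_for(q,n):
        w=f["R"].T@(np.array(d["xyz"])-f["t"]); e=w[:2]-C0
        print(n,round(d["score"],2),"m",np.round([c*e[0]+s*e[1],-s*e[0]+c*e[1],w[2]],3))
E
python3 - <<'E'
from h import *
plan([(.13,0,.103,0)]); mach("scene")
E
```

```text
t 3.85 m [0.0771 0.0004 0.1027] yaw -0.0 w 0.0105 F [-0.9 -1.   1. ]
(0.13, 0, 0.103, 0) off [0.106, 0.001, -0.001] turn [-0.0, 0.0, -0.0]
scene 0.57 m [ 0.018 -0.065  0.094]
scene 0.54 m [ 0.103 -0.003  0.095]
scene 0.51 m [-0.007  0.061  0.097]
scene 0.44 m [-0.109  0.222  0.011]
scene 0.15 m [ 0.085 -0.186  0.005]
```

Emit:
{"name": "carry_out", "arguments": {
  "offset": [
    [0.02,0,0],
    [0.04,0,0],
    [0.06,0,0],
    [0.08,0,0],
    [0.095,0,0],
    [0.11,0,0],
    [0.125,0,0],
    [0.125,0,0]
  ],
  "turn": [
    [0,0,0],
    [0,0,0],
    [0,0,0],
    [0,0,0],
    [0,0,0],
    [0,0,0],
    [0,0,0],
    [0,0,0]
  ]
}}

```text
clock: 4.75
tcp_pos: [0.6641, 0.1123, 0.1029]
orientation: [-2.946, -1.09, -0.002]
contact_force: [-0.3, 0.4, 1.0]
grip_width: 0.0106
```

```bash
python3 - <<'E'
from h import *
plan([(.11,0,.17,0),(-.026,-.077,.17,21)]); mach("scene");mach("top")
E
```

```text
t 4.75 m [0.1399 0.0006 0.1029] yaw 0.0 w 0.0106 F [-0.3  0.4  1. ]
(0.11, 0, 0.17, 0) off [-0.06, 0.001, -0.134] turn [-0.0, -0.001, 0.0]
(-0.026, -0.077, 0.17, 21) off [-0.332, 0.155, -0.135] turn [0.0, -0.001, -0.244]
scene 0.7 m [ 0.016 -0.063  0.096]
scene 0.63 m [0.064 0.295 0.007]
scene 0.5 m [-0.107  0.222  0.014]
scene 0.47 m [0.171 0.001 0.016]
scene 0.44 m [-0.003  0.062  0.096]
scene 0.35 m [ 0.052 -0.01   0.079]
top 0.84 m [0.061 0.296 0.014]
top 0.76 m [-0.109  0.227  0.01 ]
top 0.64 m [-0.009  0.066  0.099]
```

The first blank is in the tray (0.171, 0.001, z 0.016). Next I'll rise and move behind the right-hand blank.

Emit:
{"name": "carry_out", "arguments": {
  "offset": [
    [-0.03,0,-0.07],
    [-0.06,0,-0.135],
    [-0.332,0.155,-0.135],
    [-0.332,0.155,-0.135],
    [-0.332,0.155,-0.135],
    [-0.332,0.155,-0.135],
    [-0.332,0.155,-0.135],
    [-0.332,0.155,-0.135]
  ],
  "turn": [
    [0,0,0],
    [0,0,0],
    [0,0,-0.244],
    [0,0,-0.244],
    [0,0,-0.244],
    [0,0,-0.244],
    [0,0,-0.244],
    [0,0,-0.244]
  ]
}}

```text
clock: 5.75
tcp_pos: [0.588, -0.0544, 0.1706]
orientation: [-2.699, -1.608, -0.002]
contact_force: [-0.5, 0.7, 0.1]
grip_width: 0.0105
```

```bash
python3 - <<'E'
from h import *
plan([(-.026,-.077,.103,21)]); grab("top","t2.png"); mach("top")
E
```

```text
t 5.75 m [-0.0264 -0.0765  0.1706] yaw 21.0 w 0.0105 F [-0.5  0.7  0.1]
(-0.026, -0.077, 0.103, 21) off [0.0, 0.001, 0.135] turn [0.0, -0.001, -0.0]
top 0.71 m [-0.11   0.226  0.01 ]
top 0.68 m [ 0.018 -0.066  0.094]
top 0.66 m [-0.01   0.068  0.099]
top 0.65 m [0.063 0.297 0.013]
top 0.55 m [0.172 0.007 0.02 ]
```

Emit:
{"name": "carry_out", "arguments": {
  "offset": [
    [0,0,0.07],
    [0,0,0.12],
    [0,0,0.135],
    [0,0,0.135]
  ],
  "turn": [
    [0,0,0],
    [0,0,0],
    [0,0,0],
    [0,0,0]
  ]
}}

```text
clock: 6.3
tcp_pos: [0.5872, -0.0545, 0.1019]
orientation: [-2.696, -1.609, 0.002]
contact_force: [-0.2, 0.2, 1.9]
grip_width: 0.0101
```

Emit:
{"name": "carry_out", "arguments": {
  "offset": [
    [0.025,0,0],
    [0.05,0,0],
    [0.075,0,0],
    [0.1,0,0],
    [0.125,0,0],
    [0.15,0,0],
    [0.175,0,0],
    [0.2,0,0]
  ],
  "turn": [
    [0,0,0],
    [0,0,0],
    [0,0,0],
    [0,0,0],
    [0,0,0],
    [0,0,0],
    [0,0,0],
    [0,0,0]
  ]
}}

```text
clock: 7.1
tcp_pos: [0.6358, 0.0331, 0.1027]
orientation: [-2.699, -1.608, 0.0]
contact_force: [-0.5, -0.6, 0.9]
grip_width: 0.0102
```

```bash
python3 - <<'E'
from h import *
plan([(.138,-.015,.103,21)]); mach("scene")
E
```

```text
t 7.1 m [ 0.0668 -0.041   0.1027] yaw 21.0 w 0.0102 F [-0.5 -0.6  0.9]
(0.138, -0.015, 0.103, 21) off [0.152, 0.002, -0.001] turn [-0.0, 0.0, -0.001]
scene 0.64 m [-0.108  0.222  0.014]
scene 0.55 m [0.058 0.293 0.008]
scene 0.44 m [-0.011  0.059  0.099]
scene 0.44 m [0.17  0.003 0.015]
scene 0.16 m [ 0.039 -0.03   0.082]
```

```bash
python3 - <<'E'
from h import *
mach("top");mach("wrist")
f=grab("scene");g=grab("top")
cv2.imwrite("pics/c.png",cv2.resize(np.hstack([f["pixels"][130:310,170:370],g["pixels"][90:270,170:370]])[:,:,::-1],None,fx=2,fy=2))
E
```

```text
top 0.7 m [-0.009  0.065  0.101]
top 0.67 m [0.171 0.007 0.019]
top 0.65 m [-0.113  0.228  0.013]
top 0.59 m [0.063 0.295 0.017]
wrist 0.87 m [ 0.094 -0.031  0.101]
wrist 0.84 m [-0.006  0.06   0.1  ]
wrist 0.76 m [ 0.165 -0.003  0.013]
```

View pics/c.png

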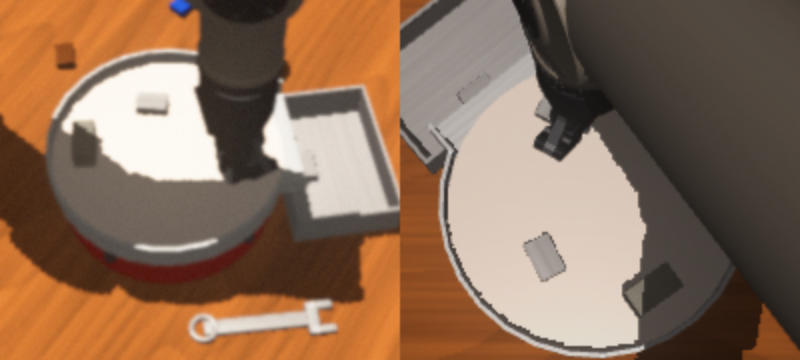

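The picture shows the pushed blank just ahead of the fingers (right panel 545,108). The first blank is in the tray (473,88), and the stone and wrench are undisturbed. Continuing the push.

Emit:
{"name": "carry_out", "arguments": {
  "offset": [
    [0.025,0,0],
    [0.05,0,0],
    [0.075,0,0],
    [0.095,0,0],
    [0.115,0,0],
    [0.135,0,0],
    [0.152,0,0],
    [0.152,0,0]
  ],
  "turn": [
    [0,0,0],
    [0,0,0],
    [0,0,0],
    [0,0,0],
    [0,0,0],
    [0,0,0],
    [0,0,0],
    [0,0,0]
  ]
}}

```text
clock: 8.3
tcp_pos: [0.672, 0.1012, 0.1029]
orientation: [-2.697, -1.61, -0.002]
contact_force: [-0.2, 0.6, -0.2]
grip_width: 0.0103
```

```bash
python3 - <<'E'
from h import *
plan([(.11,-.015,.17,21),(-.052,.076,.17,-16)]); mach("wrist"); mach("scene")
E
```

```text
t 8.3 m [ 0.1387 -0.0129  0.1029] yaw 21.1 w 0.0103 F [-0.2  0.6 -0.2]
(0.11, -0.015, 0.17, 21) off [-0.055, -0.017, -0.134] turn [-0.0, -0.001, 0.001]
(-0.052, 0.076, 0.17, -16) off [-0.292, -0.303, -0.135] turn [-0.0, -0.001, 0.431]
wrist 0.93 m [ 0.16  -0.005  0.031]
wrist 0.9 m [0.169 0.006 0.012]
wrist 0.28 m [0.165 0.011 0.02 ]
scene 0.61 m [-0.008  0.061  0.099]
scene 0.53 m [ 0.17  -0.002  0.027]
scene 0.45 m [-0.107  0.218  0.014]
```

The second blank is in too, resting on the first. Third: go behind the left blank at (-0.008, 0.063).

Emit:
{"name": "carry_out", "arguments": {
  "offset": [
    [-0.03,0,-0.07],
    [-0.06,0,-0.135],
    [-0.292,-0.303,-0.135],
    [-0.292,-0.303,-0.135],
    [-0.292,-0.303,-0.135],
    [-0.292,-0.303,-0.135],
    [-0.292,-0.303,-0.135],
    [-0.292,-0.303,-0.135]
  ],
  "turn": [
    [0,0,0],
    [0,0,0],
    [0,0,0.431],
    [0,0,0.431],
    [0,0,0.431],
    [0,0,0.431],
    [0,0,0.431],
    [0,0,0.431]
  ]
}}

```text
clock: 9.3
tcp_pos: [0.468, 0.0419, 0.1708]
orientation: [3.069, 0.665, 0.001]
contact_force: [-0.2, 0.1, -0.2]
grip_width: 0.0104
```

```bash
python3 - <<'E'
from h import *
plan([(-.052,.076,.17,-16),(-.052,.076,.103,-16)]); mach("wrist")
f=grab("wrist","w3.png")
E
```

```text
t 9.3 m [-0.0548  0.0749  0.1708] yaw -16.2 w 0.0104 F [-0.2  0.1 -0.2]
(-0.052, 0.076, 0.17, -16) off [0.005, -0.004, 0.002] turn [0.001, -0.0, -0.002]
(-0.052, 0.076, 0.103, -16) off [0.005, -0.004, 0.136] turn [0.001, -0.0, -0.002]
wrist 0.92 m [-0.008  0.064  0.098]
wrist 0.56 m [0.058 0.288 0.006]
wrist 0.55 m [-0.107  0.224  0.01 ]
```

View pics/w3.png

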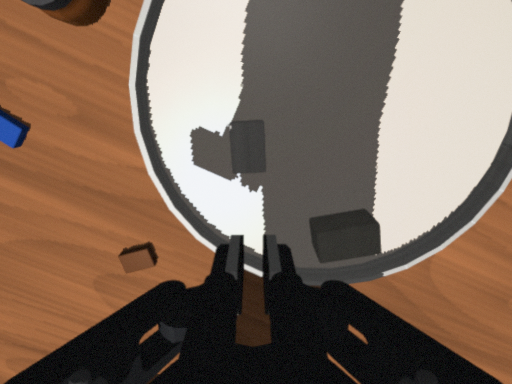

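The blank (249,147) is straight ahead and aligned. The stone (345,235) is clear to the right. Descend and push.

Emit:
{"name": "carry_out", "arguments": {
  "offset": [
    [0.013,-0.002,0.07],
    [0.013,-0.002,0.12],
    [0.013,-0.002,0.136],
    [0.013,-0.002,0.136]
  ],
  "turn": [
    [0,0,0],
    [0,0,0],
    [0,0,0],
    [0,0,0]
  ]
}}

```text
clock: 9.85
tcp_pos: [0.4741, 0.0465, 0.1013]
orientation: [-3.069, -0.668, 0.004]
contact_force: [-0.6, 0.4, 0.2]
grip_width: 0.0105
```

Emit:
{"name": "carry_out", "arguments": {
  "offset": [
    [0.025,0,0],
    [0.05,0,0],
    [0.075,0,0],
    [0.1,0,0],
    [0.125,0,0],
    [0.15,0,0],
    [0.175,0,0],
    [0.2,0,0]
  ],
  "turn": [
    [0,0,0],
    [0,0,0],
    [0,0,0],
    [0,0,0],
    [0,0,0],
    [0,0,0],
    [0,0,0],
    [0,0,0]
  ]
}}

```text
clock: 10.65
tcp_pos: [0.5662, 0.0884, 0.1023]
orientation: [3.07, 0.667, -0.0]
contact_force: [-1.3, -1.0, 0.9]
grip_width: 0.0103
```

```bash
python3 - <<'E'
from h import *
plan([(.136,.02,.103,-16)]); mach("wrist")
E
```

```text
t 10.65 m [0.05   0.0461 0.1023] yaw -16.1 w 0.0103 F [-1.3 -1.   0.9]
(0.136, 0.02, 0.103, -16) off [0.18, 0.003, -0.001] turn [0.0, 0.0, -0.001]
wrist 0.92 m [0.079 0.038 0.102]
wrist 0.89 m [ 0.166 -0.004  0.027]
wrist 0.86 m [0.17  0.01  0.011]
wrist 0.49 m [0.059 0.277 0.003]
```

Emit:
{"name": "carry_out", "arguments": {
  "offset": [
    [0.025,0,0],
    [0.05,0,0],
    [0.075,0,0],
    [0.1,0,0],
    [0.125,0,0],
    [0.15,0,0],
    [0.17,0,0],
    [0.185,0,0]
  ],
  "turn": [
    [0,0,0],
    [0,0,0],
    [0,0,0],
    [0,0,0],
    [0,0,0],
    [0,0,0],
    [0,0,0],
    [0,0,0]
  ]
}}

```text
clock: 11.55
tcp_pos: [0.6506, 0.127, 0.1023]
orientation: [-3.07, -0.667, -0.001]
contact_force: [-1.2, 0.1, 0.5]
grip_width: 0.0102
```

```bash
python3 - <<'E'
from h import *
plan([(.11,.03,.19,-16)]); mach("wrist"); mach("scene")
E
```

```text
t 11.55 m [0.1392 0.0206 0.1023] yaw -16.1 w 0.0102 F [-1.2  0.1  0.5]
(0.11, 0.03, 0.19, -16) off [-0.061, -0.002, -0.175] turn [-0.0, -0.0, -0.001]
wrist 0.92 m [0.17  0.034 0.047]
wrist 0.84 m [ 0.161 -0.006  0.031]
wrist 0.84 m [0.173 0.005 0.01 ]
wrist 0.55 m [0.067 0.285 0.008]
scene 0.64 m [-0.108  0.22   0.012]
scene 0.63 m [0.169 0.044 0.027]
scene 0.59 m [0.064 0.297 0.005]
scene 0.54 m [ 0.167 -0.003  0.026]
```

Retreat back and up, then settle.

Emit:
{"name": "carry_out", "arguments": {
  "offset": [
    [-0.03,0,0],
    [-0.06,0,-0.06],
    [-0.06,0,-0.15],
    [-0.1,0,-0.24],
    [-0.4,0,-0.3],
    [-0.4,0,-0.3],
    [-0.4,0,-0.3],
    [-0.4,0,-0.3]
  ],
  "turn": [
    [0,0,0],
    [0,0,0],
    [0,0,0],
    [0,0,0],
    [0,0,0],
    [0,0,0],
    [0,0,0],
    [0,0,0]
  ]
}}

```text
clock: 12.55
tcp_pos: [0.4622, 0.0401, 0.2528]
orientation: [3.068, 0.661, -0.004]
contact_force: [0.3, -0.3, 0.5]
grip_width: 0.0102
```

```bash
python3 - <<'E'
from h import *
plan([]); mach("scene"); mach("top"); mach("top","stone");mach("top","jar");mach("top","wrench")
f=grab("scene");g=grab("top")
cv2.imwrite("pics/d.png",cv2.resize(np.hstack([f["pixels"][130:310,190:390],g["pixels"][90:270,150:350]])[:,:,::-1],None,fx=2,fy=2))
E
```

```text
t 12.55 m [-0.0604  0.0771  0.2528] yaw -16.3 w 0.0102 F [ 0.3 -0.3  0.5]
scene 0.66 m [0.064 0.295 0.01 ]
scene 0.55 m [-0.108  0.222  0.012]
scene 0.5 m [ 0.169 -0.003  0.028]
top 0.75 m [-0.106  0.235  0.011]
top 0.73 m [0.062 0.298 0.016]
top 0.65 m [ 0.171 -0.006  0.029]
top 0.37 m [0.17  0.017 0.021]
top 0.91 m [0.142 0.173 0.059]
top 0.81 m [ 0.106 -0.187  0.004]
top 0.17 m [ 0.213 -0.014  0.002]
```

View pics/d.png

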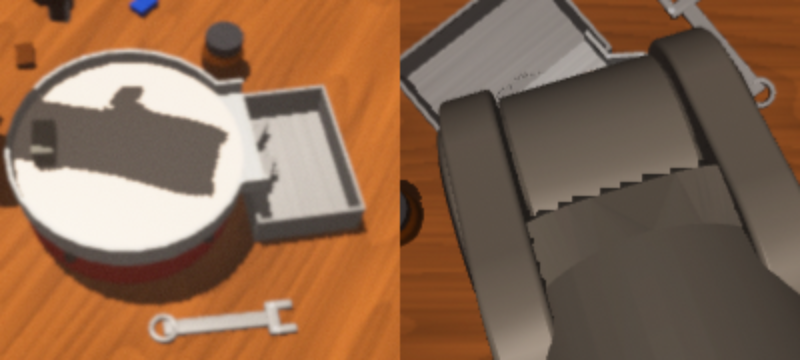

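Plate is clear and the blanks are by the tray's near wall. The arm hides part of it, so I'll check with the wrist camera from higher up.

Emit:
{"name": "carry_out", "arguments": {
  "offset": [
    [0.1,0,-0.1],
    [0.2,0,-0.1],
    [0.25,0,-0.1],
    [0.25,0,-0.1],
    [0.25,0,-0.1],
    [0.25,0,-0.1]
  ],
  "turn": [
    [0,0,0],
    [0,0,0],
    [0,0,0],
    [0,0,0],
    [0,0,0],
    [0,0,0]
  ]
}}

```text
clock: 13.75
tcp_pos: [0.5803, 0.0947, 0.3017]
orientation: [3.07, 0.667, -0.002]
contact_force: [-0.1, -0.0, 0.0]
grip_width: 0.0104
```

```bash
python3 - <<'E'
from h import *
plan([]); mach("wrist","blank0");mach("wrist","stone");mach("scene","stone");mach("scene","jar");mach("scene","wrench")
f=grab("wrist","w4.png")
E
```

```text
t 13.75 m [0.0648 0.0418 0.3017] yaw -16.1 w 0.0104 F [-0.1 -0.   0. ]
wrist 0.79 m [0.167 0.007 0.009]
wrist 0.65 m [0.165 0.046 0.029]
wrist 0.64 m [ 0.162 -0.005  0.027]
wrist 0.62 m [0.064 0.297 0.011]
wrist 0.51 m [-0.105  0.22   0.007]
wrist 0.85 m [-0.082  0.01   0.116]
scene 0.84 m [-0.094  0.005  0.109]
scene 0.74 m [0.149 0.16  0.048]
scene 0.82 m [ 0.087 -0.187  0.006]
```

View pics/w4.png

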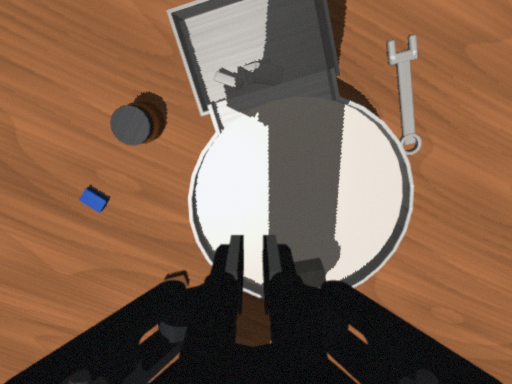

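All three blanks show in the tray at (230,75)–(265,70), and the stone, jar and wrench are in place. Handing in.

```bash
python3 - <<'E'
from h import *
print(r.hand_in())
E
```

```text
the job is handed in; nothing more can be done
None
```

I pushed the three grey blanks out through the gap one at a time with nearly closed fingertips. All three dropped into the catch tray, and I handed the job in about 14 s into the 72 s limit. The hand-in reports no verdict, so success rests on my checks.

- **Blanks:** the last wrist view put them at x 0.162–0.167 m and y −0.005 to 0.046 m from the plate's centre. Their visible surfaces were 0.03 m or less above the bench. They lie partly on each other near the tray's near wall.
- **Stone:** at the end the wrist view placed it at (−0.082, 0.010) m and the scene view at (−0.094, 0.005) m in machine axes. It started at about (−0.089, 0.015) m, and the two views disagree by about 13 mm. The fingers never went near it, and I saw no sign that it moved.
- **Jar and wrench:** the arm never went down beside them, and both look in place. For the wrench, the top and scene views disagreed by about 19 mm along x. Each matches what the same camera read at the start to within a few millimetres.
- **One incomplete check:** a top view before the last look missed the stone because the arm hid it.

At the end the arm stood clear above the plate with near-zero contact force.

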